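Make up two customers' orders of lucky miniatures at a market stall

ROBOT

A 7-joint arm with a two-finger parallel gripper is mounted at the origin on the work surface. World frame = base frame: x ahead of the robot, y to its left, z up, the work surface at z = 0. Lengths are in m, angles in rad, forces in N, time in s.
With the tool pointing down it reaches from about 0.4 to 0.85 m from the base axis. Payload 10.4 kg.
Tool frame: the origin (TCP) lies at the very end of the fingers, on their centre line; the grasp point (between the pads) lies 19 mm behind it; z points along the fingers, y is the direction in which the jaws open and shut (so a half turn about z gives the same grasp; the last joint's range is limited). The gripper opens to 85 mm and grips with 20 to 120 N. Pads are 22 mm wide; open, the fingers measure 114 mm over their backs; the gripper's body (76 mm by 85 mm) begins 54 mm behind the grasp point. The pads swing forward as they close: fully open they stand 13 mm farther back than shut.
Start: joints at [-1.132, 0.332, -0.065, 1.46, 0.022, 1.35, -0.088], TCP at [0.278, 0.56, 0.231] pointing down, gripper open.
Joint ranges: [-2.6, 2.6], [-0.5, 2.12], [-1.47, 1.34], [0.16, 2.42], [-1.27, 4.41], [0.06, 2.06], [-2.6, 2.6]. Speed limits (rad/s): [2.22, 2.22, 2.79, 2.79, 3.14, 3.14, 3.14].

INTERFACE

Orientations are given as a unit quaternion [x, y, z, w].
In Python, from workcell import get_obs, camera, camera_info, hand_in gives the robot as it stands.
- The arm moves only by the tool move_arm, never from a script. Its argument "moves" is a list of rows, each a list of 3 entries, a list of its own where there are three numbers: the shift along the tool's x, y, z in units of 25 mm (1.0 is 25 mm), then the turn, a rotation vector about the tool's x, y, z in degrees, then the opening, from 0 (shut) to 1 (fully open). A call has 1 to 5 rows; each row shifts and turns the commanded pose from where the row before left it, along the tool's axes as they then stand; what a row does not reach is not made up. A row lasts 1/8 s, in which the tool goes at most 62.5 mm and 10.7 degrees, less where a joint would pass 70% of its speed; a pose out of reach is approached as far as the arm can. A call is refused whole if a number of a shift passes 1 or a number of a turn 10.7, either way. A call with a gripper value outside its range is refused whole. The fingers move at their own pace and stop on an object; "squeeze" is the grip in N (left out, the last holds). Time passes only in rows, so rows that do not move let the fingers close. It gives the time, the measured TCP pose, the force and the opening at its end, in the units of the state.
- get_obs(): the state, without advancing time (a new reading comes with each control period).
- camera(name): name is "scene" or "top" or "wrist"; returns the picture (420x560x3 uint8, red, green, blue); there is no depth.
- camera_info(name): a dict with "fx", "fy", "cx", "cy" (pixels), "origin" and "rotation" of the camera in the world. Camera axes: x right, y down, z forward; pixel columns grow to the right and rows downward; lengths in m; the calibration is good to about 2 mm. A picture is of the moment at which its call begins: read the wrist's pose just before it. camera_info takes no time and is no camera call; for the wrist camera it gives the pose at the moment of the call.
- hand_in(): hands the job in, once; it reports no verdict.
The state is a dict: "clock": time; "joint_pos": joint angles; "joint_velocities": joint speeds; "tau": joint torques, N m; "position": TCP position; "ee_rot": TCP orientation; "ft_force": force on the tool from outside, world axes, zero at the start; "torque": the same for the moment, N m; "grip_width": opening from 0.0 (shut) to 1.0 (fully open).
Only numpy, scipy, OpenCV 4.12 (cv2) and the standard library are available. Lean on these libraries where they do the work, as an engineer would, in place of code of your own. Each camera call takes 0.05 s, during which the arm holds its last target. There are 200 camera calls.

TASK

Make up two customers' orders from the miniatures on the stall: the house with the red roof, the white llama and the green bottle go in the green tray; the yellow truck and the clay jar go in the blue tray. Stand each one upright on the tray floor in a compartment of its own (any compartment of its tray), let go of them all, and leave the blue-roofed house and the brown llama standing where they are.

Things in the scene. Friction and masses are not known exactly. Their poses are not given: they have to be found in the camera images.
- house_red: Toy-size model house, cream walls, RED gable roof; 42 long (x) x 36 wide (y), plain upright walls 42 high, ridge along x at about 57 mm. About 60 g. Origin: centre of its underside, z up. Stands loose among the stock on the table, turned anyhow.
- llama_white: Toy-size standing llama, WHITE (off-white) with a red-and-yellow saddle blanket; 55 long (from 25 behind the origin to 29 ahead of it), 26 wide (y), 80 high. Flat-sided trunk from 25 to 47 mm high, 46 long; four legs below; neck and head rise at the +x end. About 60 g. Origin: on the ground under the trunk, midway between its sides; x points to the head, z up. Stands loose among the stock on the table, turned anyhow.
- bottle: Small closed green bottle with a yellow cap: straight round side 34 mm across up to 50 mm high, then a shoulder and neck; 78 mm high over the cap. About 70 g. Origin: centre of its underside, z up. Stands loose among the stock on the table, turned anyhow.
- truck: Toy truck with a yellow cargo box (36 long, its top 45 mm high) and a white cab (17 long, top 36 mm high) at the +x end; 54 long (x), 32 wide (y), flat sides from 9 mm up; the black wheels do not turn. About 70 g. Origin: centre of its footprint at ground level; x points to the cab, z up. Stands loose among the stock on the table, turned anyhow.
- jar: Small brown-red clay jar with a cream band, solid: foot 30 mm across, widest part 38 mm across and upright from 18 to 46 mm high, then a neck; 60 mm high. About 70 g. Origin: centre of its underside, z up. Stands loose among the stock on the table, turned anyhow.
- house_blue: Toy-size model house, cream walls, BLUE gable roof; 42 long (x) x 36 wide (y), plain upright walls 42 high, ridge along x at about 57 mm. About 60 g. Origin: centre of its underside, z up. Stands among the stock; not ordered.
- llama_brown: Toy-size standing llama, DARK BROWN with a red-and-yellow saddle blanket; 55 long (from 25 behind the origin to 29 ahead of it), 26 wide (y), 80 high. Flat-sided trunk from 25 to 47 mm high, 46 long; four legs below; neck and head rise at the +x end. About 60 g. Origin: on the ground under the trunk, midway between its sides; x points to the head, z up. Stands among the stock; not ordered.
- tray_green: GREEN plastic tray, 84 (x) x 216 (y) x 10 mm high, fixed to the table left or right of the stock. Floor 3 mm thick, rims 5 mm wide; two 16 mm wide ribs, as high as the rim, part it into three compartments in a row along y, each 74 (x) x 58 (y) mm, centred at y = -74, 0 and +74 mm. Long side points roughly away from the robot. Origin: centre of its underside, on the table; z up.
- tray_blue: BLUE plastic tray, 84 (x) x 216 (y) x 10 mm high, fixed to the table left or right of the stock. Floor 3 mm thick, rims 5 mm wide; two 16 mm wide ribs, as high as the rim, part it into three compartments in a row along y, each 74 (x) x 58 (y) mm, centred at y = -74, 0 and +74 mm. Long side points roughly away from the robot. Origin: centre of its underside, on the table; z up.

How it is judged:
At the end, for the whole second after the job is handed in: House, white llama and bottle in the green tray, truck and jar in the blue: each on the tray floor (3 mm), inside the rim (35 and 101 mm of tray centre in x and y), upright within 0.1 rad, at rest. Blue-roofed house and brown llama upright, within 20 mm of their start (x of house_red in the frame of tray_green between -0.035 and 0.035 m and y of house_red in the frame of tray_green between -0.101 and 0.101 m and z of house_red in the frame of tray_green between 0 and 0.006 m and angle between each of house_red, llama_white, bottle, truck, jar, house_blue, llama_brown's own z axis and vertical below 0.1 rad and linear speed of each of house_red, llama_white, bottle, truck, jar below 0.02 m/s and angular speed of each of house_red, llama_white, bottle, truck, jar below 0.2 rad/s and x of llama_white in the frame of tray_green between -0.035 and 0.035 m and y of llama_white in the frame of tray_green between -0.101 and 0.101 m and z of llama_white in the frame of tray_green between 0 and 0.006 m and x of bottle in the frame of tray_green between -0.035 and 0.035 m and y of bottle in the frame of tray_green between -0.101 and 0.101 m and z of bottle in the frame of tray_green between 0 and 0.006 m and x of truck in the frame of tray_blue between -0.035 and 0.035 m and y of truck in the frame of tray_blue between -0.101 and 0.101 m and z of truck in the frame of tray_blue between 0 and 0.006 m and x of jar in the frame of tray_blue between -0.035 and 0.035 m and y of jar in the frame of tray_blue between -0.101 and 0.101 m and z of jar in the frame of tray_blue between 0 and 0.006 m and distance of each of house_blue, llama_brown from where it was at the start of the episode below 0.02 m); the robot touches nothing.
It fails at once if the blue-roofed house is shifted by more than 20 mm or knocked over (distance of house_blue from where it was at the start of the episode above 0.02 m or angle between house_blue's own z axis and vertical above 0.3 rad).
It fails at once if the brown llama is shifted by more than 20 mm or knocked over (distance of llama_brown from where it was at the start of the episode above 0.02 m or angle between llama_brown's own z axis and vertical above 0.3 rad).
It also fails if it takes over 128 s, if anything falls off the work surface, if the arm or the gripper's body presses on something with over 40 N, if the wrist force passes 120 N, or if a joint passes its speed limit or range.

## Working session

There is one attempt and no reset: what is moved stays moved. The work goes in short steps, Python scripts to look and compute and a tool call to move; the robot and the scene stay as the last step left them, time stands still between calls to the robot, and variables do not carry over. Pictures are saved under pics/ and viewed, about 12 in all and at most 16, crops included, and the job is handed in when it is done.

Besides the shell and the picture viewer there is one more tool, called after ">>>" as a command line: name --argument value ..., lists and objects as JSON in quotes. move_arm: Moves the arm, as the interface text tells. Its arguments: {"type":"object","properties":{"moves":{"type":"array","items":{"type":"array"}},"squeeze":{"type":"number"}},"required":["moves"]}

```bash
ls; mkdir -p pics
python3 - <<'E'
from workcell import *
import cv2,json
o=get_obs();print({k:o[k] for k in('clock','position','ee_rot','grip_width','joint_pos')})
for n in('top','scene'):
    i=camera_info(n);print(n,i)
    cv2.imwrite(f'pics/{n}0.png',camera(n)[:,:,::-1])
E
```

```text
pics
{'clock': 0.0, 'position': array([0.27825686, 0.55918858, 0.23048048]), 'ee_rot': array([ 2.28795185e-01,  9.73474285e-01, -7.45101689e-04, -1.57680738e-04]), 'grip_width': 1.0033713526723782, 'joint_pos': array([-1.13163891,  0.33290113, -0.06472014,  1.46097743,  0.02156694,
        1.34993124, -0.08845596])}
top {'fx': 454.26198094356386, 'fy': 454.26198094356386, 'cx': 284.8351567747546, 'cy': 212.44812029939015, 'origin': array([ 0.42085754, -0.0017025 ,  0.97151183]), 'rotation': array([-0.69832071,  0.7116602 , -0.05743351,  0.05088546])}
scene {'fx': 523.1231109023606, 'fy': 523.1231109023606, 'cx': 281.6011715107565, 'cy': 200.59482663559493, 'origin': array([ 1.15655934, -0.37735522,  0.73097595]), 'rotation': array([ 0.80388027,  0.45307033, -0.18837093, -0.33618475])}
```

View pics/top0.png

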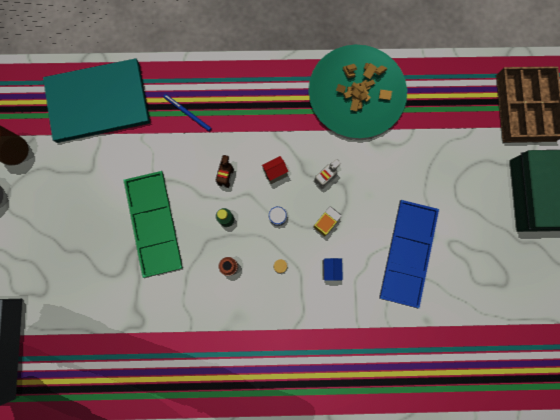

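View pics/scene0.png

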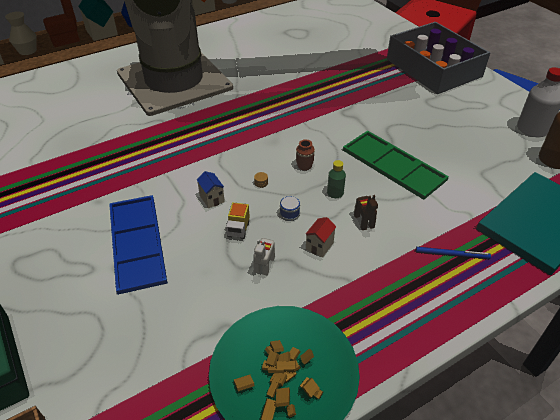

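The top view shows green tray around (153,224) and blue tray around (410,254). Between them are the red house (275,169), white llama (327,174), brown llama (225,171), bottle (225,216), truck (327,221), jar (228,266) and blue house (333,269), plus a drum (278,216) and an orange disc (280,267). The scene view agrees.

```bash
cat > h.py <<'E'
from workcell import *
import cv2,numpy as np
from scipy.spatial.transform import Rotation as R
def ray(i,u,v):
    d=np.stack([(np.asarray(u,float)-i['cx'])/i['fx'],(np.asarray(v,float)-i['cy'])/i['fy'],np.ones_like(np.asarray(u,float))],-1)
    return np.asarray(i['origin']),R.from_quat(i['rotation']).apply(d)
def onplane(i,u,v,z):
    o,d=ray(i,u,v); return o+d*((z-o[2])/d[...,2])[...,None] if np.ndim(d)>1 else o+d*((z-o[2])/d[2])
def tri(i1,p1,i2,p2):
    o1,d1=ray(i1,*p1);o2,d2=ray(i2,*p2)
    s=np.linalg.lstsq(np.c_[d1,-d2],o2-o1,rcond=None)[0]
    a=o1+s[0]*d1;b=o2+s[1]*d2
    return (a+b)/2,np.linalg.norm(a-b)
E
python3 - <<'E'
from h import *
t=camera_info('top')
P=dict(hred=(275,169,.05),lw=(327,174,.05),lb=(225,171,.05),bot=(222,214,.078),drum=(278,216,.03),disc=(280,267,.02),truck=(327,221,.045),jar=(228,266,.06),hb=(333,269,.05))
for k,(u,v,z) in P.items(): print(k,onplane(t,u,v,z).round(3))
im=cv2.imread('pics/top0.png');hsv=cv2.cvtColor(im,cv2.COLOR_BGR2HSV)
for n,lo,hi in(('g',(55,150,80),(75,255,255)),('b',(108,180,80),(125,255,255))):
    m=cv2.inRange(hsv,lo,hi);m[:130]=0;m[330:]=0
    c=max(cv2.findContours(m,0,1)[0],key=cv2.contourArea)
    b=cv2.boxPoints(cv2.minAreaRect(c))
    w=onplane(t,b[:,0],b[:,1],.01);print(n,w.round(4).tolist(),w.mean(0).round(4),[np.linalg.norm(w[i]-w[i-1]).round(4) for i in range(4)])
w=camera_info('wrist');o=get_obs()
T=R.from_quat(o['ee_rot'])
print('wrist in tool',T.inv().apply(w['origin']-o['position']).round(4),(T.inv()*R.from_quat(w['rotation'])).as_matrix().round(3),w['fx'],T.as_matrix().round(3))
c=im[130:310,105:455];cv2.imwrite('pics/c0.png',cv2.resize(c,None,fx=2.28,fy=2.28,interpolation=2))
E
```

```text
hred [0.655 0.007 0.05 ]
lw [ 0.643 -0.101  0.05 ]
lb [0.653 0.111 0.05 ]
bot [0.558 0.114 0.078]
drum [0.559 0.003 0.03 ]
disc [0.453 0.    0.02 ]
truck [ 0.545 -0.098  0.045]
jar [0.456 0.104 0.06 ]
hb [ 0.446 -0.106  0.05 ]
g [[0.6487, 0.3365, 0.01], [0.665, 0.2538, 0.01], [0.4541, 0.2069, 0.01], [0.439, 0.2872, 0.01]] [0.5517 0.2711 0.01  ] [np.float64(0.2154), np.float64(0.0844), np.float64(0.216), np.float64(0.0817)]
b [[0.3837, -0.2058, 0.01], [0.592, -0.261, 0.01], [0.5729, -0.3434, 0.01], [0.3656, -0.2855, 0.01]] [ 0.4785 -0.2739  0.01  ] [np.float64(0.0818), np.float64(0.2155), np.float64(0.0845), np.float64(0.2152)]
wrist in tool [ 0.0847  0.0003 -0.1431] [[-0.001 -0.945 -0.326]
 [ 1.    -0.    -0.001]
 [ 0.001 -0.326  0.945]] 345.0024465043741 [[-0.895  0.446 -0.   ]
 [ 0.446  0.895 -0.001]
 [-0.    -0.001 -1.   ]]
```

View pics/c0.png

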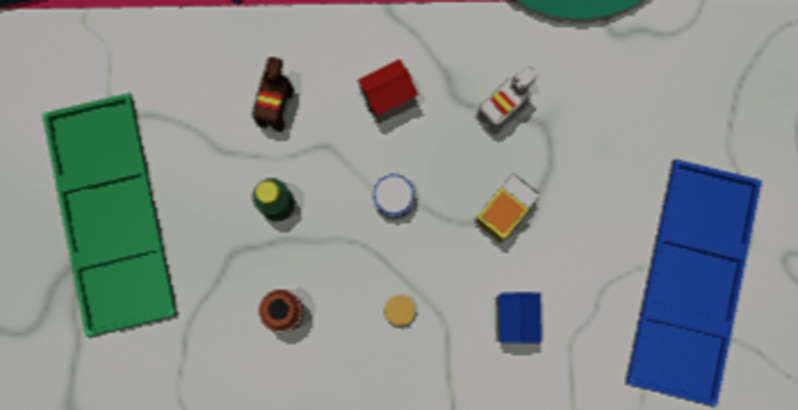

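Objects sit about 100 mm apart. I'll square the tool to the world axes and bring the wrist camera over the stock for a closer second view.

>>> move_arm --moves '[[[0,0,0],[0,0,-8.8],1],[[0,0,0],[0,0,-8.8],1],[[0,0,0],[0,0,-8.9],1],[[-0.57,-0.97,0],[0,0,0],1],[[-0.57,-0.97,0],[0,0,0],1]]'

```text
clock: 0.72
position: [0.3071, 0.5103, 0.2307]
ee_rot: [-0.001, 1.0, -0.0, -0.0]
ft_force: [0.7, -0.1, 0.2]
grip_width: 0.999
```

>>> move_arm --moves '[[[-0.57,-0.97,0],[0,0,0],1],[[-0.57,-0.97,0],[0,0,0],1],[[-0.57,-0.97,0],[0,0,0],1],[[-0.57,-0.97,0],[0,0,0],1],[[-0.57,-0.97,0],[0,0,0],1]]'

```text
clock: 1.35
position: [0.3786, 0.3888, 0.231]
ee_rot: [-0.0, 1.0, -0.0, -0.0]
ft_force: [0.9, 0.5, -0.2]
grip_width: 0.999
```

>>> move_arm --moves '[[[-0.57,-0.97,0],[0,0,0],1],[[-0.57,-0.97,0],[0,0,0],1],[[-0.57,-0.97,0],[0,0,0],1],[[-0.57,-0.97,0],[0,0,0],1],[[-0.57,-0.97,0],[0,0,0],1]]'

```text
clock: 1.98
position: [0.4499, 0.2677, 0.231]
ee_rot: [-0.0, 1.0, -0.0, -0.0]
ft_force: [-0.3, -0.2, -0.9]
grip_width: 1.001
```

>>> move_arm --moves '[[[-0.57,-0.97,0],[0,0,0],1],[[-0.57,-0.97,0],[0,0,0],1],[[-0.57,-0.97,0],[0,0,0],1],[[-0.57,-0.97,0],[0,0,0],1],[[0,0,0],[0,0,0],1]]'

```text
clock: 2.6
position: [0.5075, 0.1693, 0.231]
ee_rot: [0.002, 1.0, -0.0, -0.0]
ft_force: [-1.2, 0.2, 0.1]
grip_width: 1.001
```

Run:
```python
from h import *
import pickle
o=get_obs();print(o['clock'],o['position'],R.from_quat(o['ee_rot']).as_matrix().round(4),o['grip_width'],o['joint_velocities'].round(3))
i=camera_info('wrist');im=camera('wrist')[:,:,::-1].copy();cv2.imwrite('pics/w1.png',im);pickle.dump(i,open('w1.pkl','wb'))
```

```text
2.6 [0.50752062 0.16933238 0.23099902] [[-1.0e+00  3.1e-03 -3.0e-04]
 [ 3.1e-03  1.0e+00 -9.0e-04]
 [ 2.0e-04 -9.0e-04 -1.0e+00]] 1.0008441939653938 [-0.027 -0.004 -0.046  0.005 -0.013  0.001 -0.027]
```

View pics/w1.png

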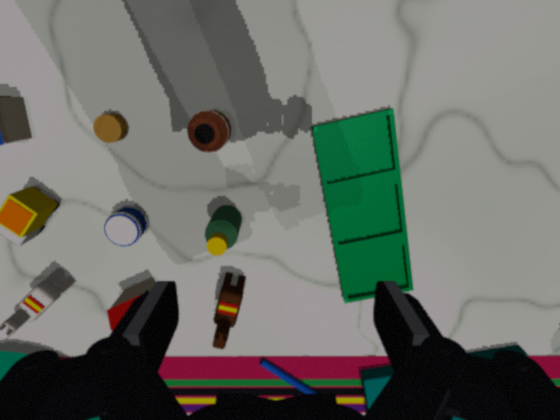

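The wrist view shows the jar (209,131), bottle (223,230, cap at 217,245), brown llama (229,310), the drum and the green tray clearly. The truck, white llama and red house are cut off, so I'll move farther over for a second view.

>>> move_arm --moves '[[[-0.46,-0.95,-0.3],[0,0,0],1],[[-0.46,-0.95,-0.3],[0,0,0],1],[[-0.46,-0.95,-0.3],[0,0,0],1],[[-0.46,-0.95,-0.3],[0,0,0],1],[[-0.46,-0.95,-0.3],[0,0,0],1]]'

```text
clock: 3.28
position: [0.5643, 0.0536, 0.2688]
ee_rot: [-0.001, 1.0, 0.0, -0.0]
ft_force: [0.4, -0.2, 0.1]
grip_width: 1.002
```

>>> move_arm --moves '[[[-0.46,-0.95,-0.3],[0,0,0],1],[[-0.46,-0.95,-0.3],[0,0,0],1],[[-0.46,-0.95,-0.3],[0,0,0],1],[[-0.46,-0.5,-0.3],[0,0,0],1],[[0,0,0],[0,0,0],1]]'

```text
clock: 3.9
position: [0.6107, -0.0305, 0.2987]
ee_rot: [-0.0, 1.0, -0.0, 0.0]
ft_force: [-0.5, 0.1, 0.2]
grip_width: 1.002
```

Run:
```python
from h import *
import pickle
o=get_obs();print(o['clock'],o['position'],o['joint_velocities'].round(3))
i=camera_info('wrist');im=camera('wrist')[:,:,::-1].copy();cv2.imwrite('pics/w2.png',im);pickle.dump(i,open('w2.pkl','wb'))
```

```text
3.9 [ 0.610726   -0.03054641  0.29868379] [-0.019 -0.014 -0.021  0.034 -0.    -0.009 -0.013]
```

View pics/w2.png

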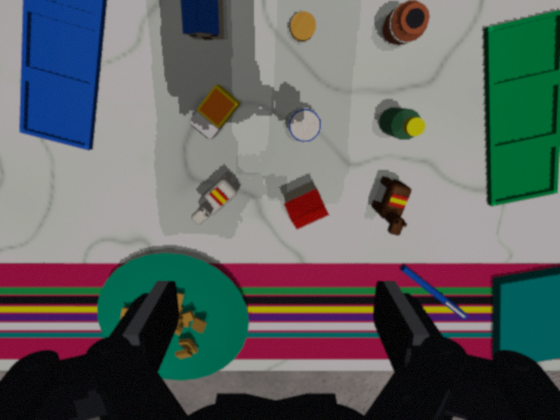

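Now almost everything is in one view: truck (217,108), white llama (215,197), red house (305,202), jar (408,20), bottle cap (416,126), brown llama (394,205) and most of both trays. Next I'll extract features by colour and triangulate them.

```bash
cat > m.py <<'E'
from h import *
import pickle
I={'top':camera_info('top'),'w1':pickle.load(open('w1.pkl','rb')),'w2':pickle.load(open('w2.pkl','rb'))}
IM={'top':cv2.imread('pics/top0.png'),'w1':cv2.imread('pics/w1.png'),'w2':cv2.imread('pics/w2.png')}
def blob(n,x,y,r,lo,hi,lo2=None,hi2=None):
    h=cv2.cvtColor(IM[n],cv2.COLOR_BGR2HSV);m=cv2.inRange(h,lo,hi)
    if lo2: m|=cv2.inRange(h,lo2,hi2)
    k=np.zeros_like(m);cv2.circle(k,(x,y),r,255,-1);m&=k
    m=cv2.morphologyEx(m,cv2.MORPH_CLOSE,np.ones((3,3)))
    c=max(cv2.findContours(m,0,1)[0],key=cv2.contourArea)
    M=cv2.moments(c);return (M['m10']/M['m00'],M['m01']/M['m00']),c
E
cat > a.py <<'E'
from m import *
Y=((22,140,90),(34,255,255));O=((5,150,60),(34,255,255));RED=((0,170,60),(7,255,255),(172,170,60),(180,255,255));
S={'cap':(Y,dict(top=(223,214,9),w1=(217,245,14),w2=(416,126,14))),
'truck':(O,dict(top=(326,222,14),w2=(216,104,26))),
'roof':(RED,dict(top=(275,169,18),w2=(305,205,30))),
'jarmouth':(((0,0,0),(180,255,60)),dict(top=(228,266,5),w1=(207,132,14),w2=(411,19,13))),
'blanketW':(((0,110,90),(34,255,255)),dict(top=(326,176,9),w1=(36,300,13),w2=(218,197,13))),
'blanketB':(((0,110,120),(34,255,255)),dict(top=(225,173,9),w1=(229,310,13),w2=(397,202,13))),
'groof':(((108,150,40),(125,255,255)),dict(top=(333,269,16)))}
for k,(rg,v) in S.items():
    B={n:blob(n,*p,*rg) for n,p in v.items()}
    print(k,{n:(np.round(b[0],1).tolist(),cv2.contourArea(b[1])) for n,b in B.items()})
    ns=list(B)
    for a in range(len(ns)):
        for b in range(a):
            p,e=tri(I[ns[a]],B[ns[a]][0],I[ns[b]],B[ns[b]][0]);print('   ',ns[a],ns[b],p.round(4),'gap %.4f'%e)
    for n,b in B.items():
        q=cv2.boxPoints(cv2.minAreaRect(b[1])); zz=dict(cap=.078,truck=.045,roof=.05,jarmouth=.06,blanketW=.048,blanketB=.048,groof=.05)[k]
        w=onplane(I[n],q[:,0],q[:,1],zz);e=[w[1]-w[0],w[2]-w[1]];
        print('   ',n,'rect c',w.mean(0).round(4)[:2],[(round(np.linalg.norm(x)*1e3,1),round(np.degrees(np.arctan2(x[1],x[0]))%180,1)) for x in e])
for n,f in(('w2',2),):
    cv2.imwrite('pics/c1.png',cv2.resize(IM[n][70:250,150:470],None,fx=2.5,fy=2.5,interpolation=2))
E
python3 a.py
```

```text
cap {'top': ([221.8, 213.9], 57.0), 'w1': ([216.3, 245.5], 261.5), 'w2': ([415.0, 126.2], 254.5)}
    w1 top [0.558  0.1137 0.078 ] gap 0.0005
    w2 top [0.5586 0.1144 0.0742] gap 0.0003
    w2 w1 [0.5583 0.1133 0.0768] gap 0.0001
    top rect c [0.558  0.1136] [(np.float64(16.8), np.float64(134.9)), (np.float64(17.1), np.float64(44.1))]
    w1 rect c [0.5578 0.1137] [(np.float64(17.7), np.float64(89.8)), (np.float64(17.5), np.float64(177.1))]
    w2 rect c [0.5582 0.1126] [(np.float64(18.0), np.float64(137.8)), (np.float64(18.3), np.float64(49.5))]
truck {'top': ([324.9, 223.7], 228.0), 'w2': ([217.9, 105.7], 987.5)}
    w2 top [ 0.539  -0.0937  0.0451] gap 0.0000
    top rect c [ 0.5389 -0.0938] [(np.float64(35.8), np.float64(140.1)), (np.float64(30.2), np.float64(49.6))]
    w2 rect c [ 0.5393 -0.0936] [(np.float64(37.3), np.float64(137.7)), (np.float64(32.7), np.float64(52.0))]
roof {'top': ([274.8, 168.1], 322.5), 'w2': ([305.7, 208.3], 927.5)}
    w2 top [0.6615 0.0073 0.0334] gap 0.0006
    top rect c [0.6571 0.0074] [(np.float64(44.1), np.float64(116.3)), (np.float64(36.3), 
[... 1275 characters left out ...]
top': ([222.4, 173.5], 45.0), 'w1': ([227.4, 308.4], 147.5), 'w2': ([397.9, 200.9], 158.0)}
    w1 top [0.6475 0.1161 0.0487] gap 0.0012
    w2 top [0.6491 0.1173 0.0432] gap 0.0002
    w2 w1 [0.6475 0.1155 0.0481] gap 0.0000
    top rect c [0.648  0.1168] [(np.float64(12.9), np.float64(166.4)), (np.float64(19.3), np.float64(74.7))]
    w1 rect c [0.6476 0.1156] [(np.float64(12.6), np.float64(166.1)), (np.float64(19.5), np.float64(75.2))]
    w2 rect c [0.6475 0.1156] [(np.float64(13.6), np.float64(170.6)), (np.float64(20.3), np.float64(74.0))]
groof {'top': ([332.5, 269.0], 339.0)}
    top rect c [ 0.4462 -0.1055] [(np.float64(34.4), np.float64(88.9)), (np.float64(40.0), np.float64(177.8))]
```

View pics/c1.png

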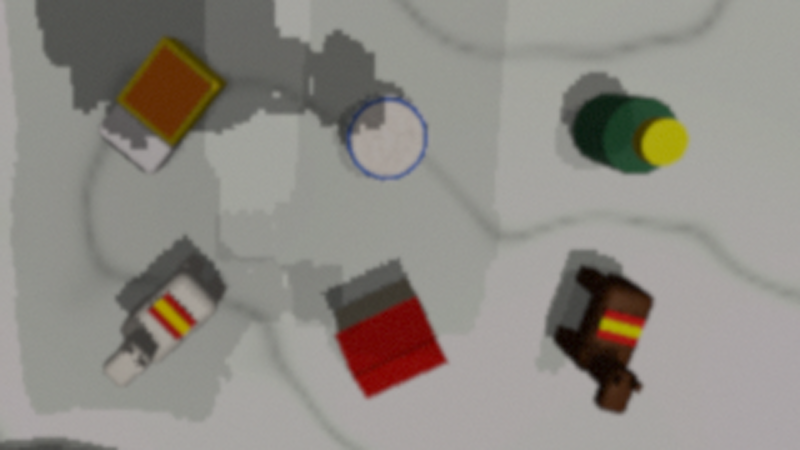

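Two-view triangulation matches the given heights: bottle cap 77 mm, truck box 45 mm, jar 60–61 mm, blanket 48–49 mm. The white llama's blanket gives its centre at (0.6415, -0.098) with the jaw axis at 42.6°, so I'll start with it. I'm also triangulating the roof's corners and adding a move calculator.

```bash
cat > p.py <<'E'
from h import *
import sys
# p.py x y z yaw : turn and shift needed from the measured pose (shift in the turned tool axes, units of 25 mm)
def plan(x,y,z,yaw):
    o=get_obs();T=R.from_quat(o['ee_rot']);ty=T.as_matrix()[:,1]
    c=np.degrees(np.arctan2(ty[1],ty[0]));d=(yaw-c+90)%180-90
    a=np.radians(c+d);s=np.array([x,y,z])-o['position']
    print('clock',round(o['clock'],2),'pos',o['position'].round(4),'yaw',round(c,1),'grip',round(o['grip_width'],3),'j7',o['joint_pos'][6].round(2),'F',o['ft_force'].round(1),
    '\n turn z',round(-d,1),'shift',[round(v/.025,2) for v in(-s[0]*np.sin(a)+s[1]*np.cos(a),s[0]*np.cos(a)+s[1]*np.sin(a),-s[2])])
if __name__=='__main__': plan(*map(float,sys.argv[1:5]))
E
python3 p.py .6415 -.0982 .018 42.6
python3 - <<'E'
from m import *
RED=((0,170,60),(7,255,255),(172,170,60),(180,255,255))
A=cv2.boxPoints(cv2.minAreaRect(blob('top',275,169,18,*RED)[1]));B=cv2.boxPoints(cv2.minAreaRect(blob('w2',305,205,30,*RED)[1]))
for b in B:
    w=onplane(I['w2'],*b,.045); wa=[onplane(I['top'],*a,.045) for a in A]
    a=A[int(np.argmin([np.linalg.norm(w-v) for v in wa]))];print(tri(I['w2'],b,I['top'],a)[0].round(4),onplane(I['w2'],*b,.042).round(4)[:2],onplane(I['top'],*a,.042).round(4)[:2])
E
```

```text
clock 3.95 pos [ 0.6103 -0.0296  0.2983] yaw 90.1 grip 0.998 j7 1.62 F [ 0.9 -0.   0.2] 
 turn z 47.5 shift [np.float64(-2.86), np.float64(-0.94), np.float64(11.21)]
[ 0.6551 -0.0205  0.0313] [ 0.6519 -0.0208] [ 0.6524 -0.0201]
[0.638  0.0198 0.0224] [0.6334 0.0173] [0.6329 0.0196]
[0.669  0.0351 0.0324] [0.6663 0.0332] [0.6659 0.0352]
[ 0.6866 -0.0051  0.0392] [ 0.6857 -0.0057] [ 0.6856 -0.0047]
```

>>> move_arm --moves '[[[0,0,0.9],[0,0,9.5],0.8],[[0,0,0.9],[0,0,9.5],0.8],[[0,0,0.9],[0,0,9.5],0.8],[[0,0,0.9],[0,0,9.5],0.8],[[0,0,0.9],[0,0,9.3],0.8]]'

```text
clock: 4.58
position: [0.6097, -0.0287, 0.1851]
ee_rot: [0.402, 0.915, 0.0, -0.001]
ft_force: [1.5, 0.9, 0.0]
grip_width: 0.802
```

>>> move_arm --moves '[[[-0.94,-0.3,0.3],[0,0,0],0.8],[[-0.94,-0.3,0.3],[0,0,0],0.8],[[-0.94,-0.3,0.3],[0,0,0],0.8],[[0,0,0],[0,0,0],0.8]]'

```text
clock: 5.08
position: [0.641, -0.0981, 0.1626]
ee_rot: [0.401, 0.916, -0.0, -0.001]
ft_force: [-0.3, 0.1, -0.2]
grip_width: 0.798
```

```bash
python3 p.py .6415 -.0982 .018 42.6
```

```text
clock 5.08 pos [ 0.641  -0.0981  0.1626] yaw 42.7 grip 0.798 j7 0.97 F [-0.3  0.1 -0.2] 
 turn z 0.1 shift [np.float64(-0.02), np.float64(0.01), np.float64(5.78)]
```

The roof corners from both views coincide within about 2 mm on the 42 mm eave plane, giving a house centre of (0.659, 0.006). Descending on the llama.

>>> move_arm --moves '[[[0,0,1],[0,0,0],0.8],[[0,0,1],[0,0,0],0.8],[[0,0,1],[0,0,0],0.8],[[0,0,1],[0,0,0],0.8],[[0,0,1],[0,0,0],0.8]]'

```text
clock: 5.7
position: [0.6414, -0.095, 0.0381]
ee_rot: [0.4, 0.917, 0.001, -0.0]
ft_force: [0.4, 0.5, 1.0]
grip_width: 0.802
```

>>> move_arm --moves '[[[0,0,0.8],[0,0,0],0.8],[[0,0,0],[0,0,0],0.3],[[0,0,0],[0,0,0],0],[[0,0,0],[0,0,0],0],[[0,0,0],[0,0,0],0]]' --squeeze 30

```text
clock: 6.32
position: [0.6425, -0.0976, 0.02]
ee_rot: [0.401, 0.916, 0.001, 0.001]
ft_force: [-1.4, 1.0, 5.7]
grip_width: 0.299
```

>>> move_arm --moves '[[[0,0,0],[0,0,0],0],[[0,0,0],[0,0,0],0]]'

```text
clock: 6.58
position: [0.6425, -0.0977, 0.02]
ee_rot: [0.401, 0.916, 0.001, 0.001]
ft_force: [-0.7, 0.7, 6.9]
grip_width: 0.297
```

```bash
python3 p.py .624 .2876 .14 12.9
```

```text
clock 6.58 pos [ 0.6425 -0.0977  0.02  ] yaw 42.7 grip 0.297 j7 1.02 F [-0.7  0.7  6.9] 
 turn z 29.8 shift [np.float64(15.19), np.float64(2.72), np.float64(-4.8)]
```

Grip at 25 mm matches the llama's width. Lifting, turning and carrying it to the far green compartment.

>>> move_arm --moves '[[[0,0,-0.6],[0,0,0],0],[[0,0,-1],[0,0,0],0],[[0,0,-1],[0,0,0],0],[[0,0,-1],[0,0,0],0],[[0,0,-1],[0,0,0],0]]'

```text
clock: 7.2
position: [0.6417, -0.098, 0.1356]
ee_rot: [0.401, 0.916, 0.0, 0.0]
ft_force: [0.3, -0.1, -0.3]
grip_width: 0.301
```

>>> move_arm --moves '[[[0,0,-0.2],[0,0,9.9],0],[[0,0,0],[0,0,9.9],0],[[0,0,0],[0,0,10],0],[[0.95,0.17,0],[0,0,0],0],[[0.95,0.17,0],[0,0,0],0]]'

```text
clock: 7.82
position: [0.6393, -0.0493, 0.1397]
ee_rot: [0.623, 0.782, 0.0, 0.0]
ft_force: [-0.1, -0.1, -0.0]
grip_width: 0.302
```

>>> move_arm --moves '[[[0.95,0.17,0],[0,0,0],0],[[0.95,0.17,0],[0,0,0],0],[[0.95,0.17,0],[0,0,0],0],[[0.95,0.17,0],[0,0,0],0],[[0.95,0.17,0],[0,0,0],0]]'

```text
clock: 8.45
position: [0.6335, 0.0716, 0.1398]
ee_rot: [0.623, 0.782, 0.0, 0.0]
ft_force: [0.6, 0.4, -0.5]
grip_width: 0.298
```

>>> move_arm --moves '[[[0.95,0.17,0],[0,0,0],0],[[0.95,0.17,0],[0,0,0],0],[[0.95,0.17,0],[0,0,0],0],[[0.95,0.17,0],[0,0,0],0],[[0.95,0.17,0],[0,0,0],0]]'

```text
clock: 9.07
position: [0.6276, 0.1926, 0.1393]
ee_rot: [0.623, 0.782, 0.0, 0.0]
ft_force: [0.0, 0.3, 0.4]
grip_width: 0.297
```

>>> move_arm --moves '[[[0.95,0.17,0],[0,0,0],0],[[0.95,0.17,0],[0,0,0],0],[[0.95,0.17,0],[0,0,0],0],[[0.95,0.17,0],[0,0,0],0],[[0,0,0],[0,0,0],0]]'

```text
clock: 9.7
position: [0.6221, 0.2911, 0.1384]
ee_rot: [0.621, 0.783, 0.0, -0.0]
ft_force: [-0.5, -0.0, -0.4]
grip_width: 0.296
```

```bash
python3 p.py .6235 .2895 .023 12.9
python3 - <<'E'
from h import *
cv2.imwrite('pics/w3.png',camera('wrist')[:,:,::-1])
E
```

```text
clock 9.7 pos [0.6221 0.2911 0.1384] yaw 13.1 grip 0.296 j7 -0.12 F [-0.5 -0.  -0.4] 
 turn z 0.2 shift [np.float64(-0.08), np.float64(0.04), np.float64(4.62)]
```

View pics/w3.png

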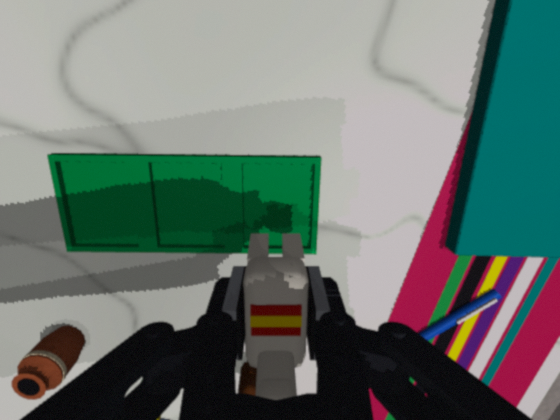

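The llama is held level over the tray, at about (275,310) in the picture. Lowering and releasing.

>>> move_arm --moves '[[[-0.08,0.04,1],[0,0,0],0],[[0,0,1],[0,0,0],0],[[0,0,1],[0,0,0],0],[[0,0,1],[0,0,0],0],[[0,0,0.4],[0,0,0],0]]'

```text
clock: 10.38
position: [0.6239, 0.2846, 0.0274]
ee_rot: [0.624, 0.782, -0.001, -0.0]
ft_force: [0.2, 0.3, -0.6]
grip_width: 0.296
```

>>> move_arm --moves '[[[0,0,0.28],[0,0,0],0],[[0,0,0],[0,0,0],0],[[0,0,0],[0,0,0],0.4],[[0,0,0],[0,0,0],0.6],[[0,0,0],[0,0,0],0.7]]'

```text
clock: 11.0
position: [0.6244, 0.2862, 0.0219]
ee_rot: [0.623, 0.782, 0.0, 0.0]
ft_force: [-0.3, -0.7, 0.5]
grip_width: 0.7
```

>>> move_arm --moves '[[[0,0,-0.4],[0,0,0],0.7],[[0,0,-1],[0,0,0],0.7],[[0,0,-1],[0,0,0],0.7],[[0,0,-1],[0,0,0],0.7],[[0,0,-1],[0,0,0],0.7]]'

```text
clock: 11.62
position: [0.6244, 0.2861, 0.1335]
ee_rot: [0.623, 0.782, 0.0, 0.0]
ft_force: [-0.4, 0.0, 0.2]
grip_width: 0.701
```

```bash
python3 p.py .558 .1135 .14 102.9; python3 p.py .558 .1135 .14 50;python3 p.py .558 .1135 .14 13
python3 - <<'E'
from h import *
cv2.imwrite('pics/w4.png',camera('wrist')[:,:,::-1])
E
```

```text
clock 11.62 pos [0.6244 0.2861 0.1335] yaw 12.9 grip 0.701 j7 -0.11 F [-0.4  0.   0.2] 
 turn z -90.0 shift [np.float64(4.13), np.float64(-6.14), np.float64(-0.26)]
clock 11.62 pos [0.6244 0.2861 0.1335] yaw 12.9 grip 0.701 j7 -0.11 F [-0.4  0.   0.2] 
 turn z -37.1 shift [np.float64(-2.4), np.float64(-7.0), np.float64(-0.26)]
clock 11.62 pos [0.6244 0.2861 0.1335] yaw 12.9 grip 0.701 j7 -0.11 F [-0.4  0.   0.2] 
 turn z -0.1 shift [np.float64(-6.13), np.float64(-4.14), np.float64(-0.26)]
```

View pics/w4.png

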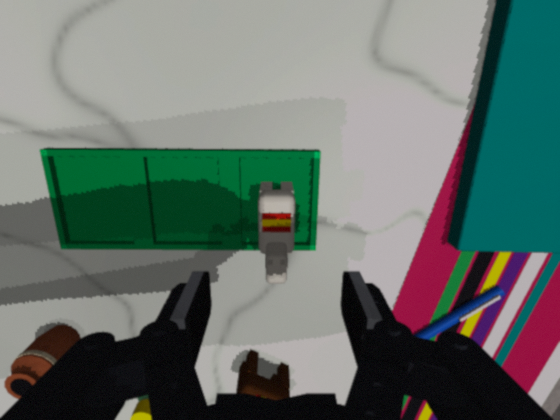

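The white llama stands in the far green compartment, blanket at (277,222). Now the bottle.

>>> move_arm --moves '[[[0,0,-0.2],[0,0,-9.3],0.7],[[0,0,0],[0,0,-9.3],0.7],[[0,0,0],[0,0,-9.3],0.7],[[0,0,0],[0,0,-9.2],0.7],[[-0.34,-1,0],[0,0,0],0.7]]'

```text
clock: 12.3
position: [0.6146, 0.2631, 0.137]
ee_rot: [0.339, 0.941, 0.001, 0.0]
ft_force: [0.4, 0.1, 0.8]
grip_width: 0.698
```

>>> move_arm --moves '[[[-0.34,-1,0],[0,0,0],0.7],[[-0.34,-1,0],[0,0,0],0.7],[[-0.34,-1,0],[0,0,0],0.7],[[-0.34,-1,0],[0,0,0],0.7],[[-0.34,-1,0],[0,0,0],0.7]]'

```text
clock: 12.92
position: [0.5669, 0.1375, 0.1374]
ee_rot: [0.342, 0.94, 0.0, 0.0]
ft_force: [-0.1, -0.1, 0.5]
grip_width: 0.7
```

>>> move_arm --moves '[[[-0.34,-1,0],[0,0,0],0.7],[[0,0,0],[0,0,0],0.7]]'

```text
clock: 13.18
position: [0.5575, 0.1115, 0.1375]
ee_rot: [0.343, 0.939, 0.0, 0.0]
ft_force: [-0.0, 0.6, 0.9]
grip_width: 0.696
```

```bash
python3 p.py .558 .1135 .018 50
```

```text
clock 13.18 pos [0.5575 0.1115 0.1375] yaw 49.8 grip 0.696 j7 0.69 F [-0.   0.6  0.9] 
 turn z -0.2 shift [np.float64(0.04), np.float64(0.08), np.float64(4.78)]
```

>>> move_arm --moves '[[[0,0.05,1],[0,0,0],0.7],[[0,0,1],[0,0,0],0.7],[[0,0,1],[0,0,0],0.7],[[0,0,1],[0,0,0],0.7],[[0,0,0.78],[0,0,0],0.7]]'

```text
clock: 13.8
position: [0.5584, 0.1156, 0.0164]
ee_rot: [0.341, 0.94, 0.0, -0.0]
ft_force: [0.5, 0.5, -0.2]
grip_width: 0.701
```

>>> move_arm --moves '[[[0,0,0],[0,0,0],0.5],[[0,0,0],[0,0,0],0.2],[[0,0,0],[0,0,0],0],[[0,0,0],[0,0,0],0],[[0,0,0],[0,0,0],0]]'

```text
clock: 14.42
position: [0.5586, 0.1148, 0.0177]
ee_rot: [0.342, 0.94, 0.0, 0.0]
ft_force: [0.1, 0.5, 1.1]
grip_width: 0.387
```

```bash
python3 p.py .4795 .2546 .143 50
```

```text
clock 14.43 pos [0.5586 0.1148 0.0177] yaw 50.0 grip 0.387 j7 0.74 F [0.1 0.5 1.1] 
 turn z 0.0 shift [np.float64(6.02), np.float64(2.25), np.float64(-5.01)]
```

>>> move_arm --moves '[[[0,0,-0.6],[0,0,0],0],[[0,0,-0.9],[0,0,0],0],[[0,0,-0.9],[0,0,0],0],[[0.5,0.2,-0.6],[0,0,0],0],[[0.9,0.34,0],[0,0,0],0]]'

```text
clock: 15.05
position: [0.5407, 0.1482, 0.0942]
ee_rot: [0.342, 0.94, 0.001, 0.001]
ft_force: [0.5, 0.5, -1.6]
grip_width: 0.385
```

>>> move_arm --moves '[[[0.92,0.34,0],[0,0,0],0],[[0.92,0.34,0],[0,0,0],0],[[0.92,0.34,0],[0,0,0],0],[[0.92,0.34,0],[0,0,0],0],[[0.92,0.34,0],[0,0,0],0]]'

```text
clock: 15.68
position: [0.4781, 0.2555, 0.0927]
ee_rot: [0.341, 0.94, 0.0, -0.0]
ft_force: [-0.7, -0.1, -0.8]
grip_width: 0.389
```

>>> move_arm --moves '[[[0,0,0],[0,0,0],0]]'

```text
clock: 15.8
position: [0.4775, 0.2567, 0.0926]
ee_rot: [0.34, 0.941, 0.0, -0.0]
ft_force: [-0.0, 0.5, -0.3]
grip_width: 0.39
```

```bash
python3 p.py .4795 .2546 .021 50
```

```text
clock 15.8 pos [0.4775 0.2567 0.0926] yaw 50.3 grip 0.39 j7 0.38 F [-0.   0.5 -0.3] 
 turn z 0.3 shift [np.float64(-0.11), np.float64(-0.01), np.float64(2.86)]
```

>>> move_arm --moves '[[[-0.1,0,1],[0,0,0],0],[[0,0,1],[0,0,0],0],[[0,0,0.5],[0,0,0],0],[[0,0,0.36],[0,0,0],0],[[0,0,0],[0,0,0],0]]'

```text
clock: 16.42
position: [0.4816, 0.2524, 0.0211]
ee_rot: [0.342, 0.94, 0.0, 0.0]
ft_force: [0.3, -0.0, -0.6]
grip_width: 0.387
```

>>> move_arm --moves '[[[0,0,0],[0,0,0],0.45],[[0,0,0],[0,0,0],0.6],[[0,0,0],[0,0,0],0.75],[[0,0,-0.6],[0,0,0],0.75],[[0,0,-1],[0,0,0],0.75]]'

```text
clock: 17.05
position: [0.4809, 0.2521, 0.0616]
ee_rot: [0.342, 0.94, -0.0, -0.0]
ft_force: [0.4, 0.7, -0.3]
grip_width: 0.747
```

>>> move_arm --moves '[[[0,0,-1],[0,0,0],0.75],[[0,0,-1],[0,0,0],0.75],[[0,0,-1],[0,0,0],0.75],[[0,0,0],[0,0,8.2],0.75],[[0,0,0],[0,0,8.2],0.75]]'

```text
clock: 17.68
position: [0.4816, 0.2525, 0.1374]
ee_rot: [0.474, 0.88, 0.001, 0.0]
ft_force: [-0.2, -0.6, 0.5]
grip_width: 0.75
```

>>> move_arm --moves '[[[0,0,0],[0,0,8.2],0.75],[[0,0,0],[0,0,0],0.75]]'

```text
clock: 17.92
position: [0.4814, 0.2525, 0.1368]
ee_rot: [0.534, 0.846, 0.0, 0.0]
ft_force: [0.4, 0.3, 0.0]
grip_width: 0.746
```

```bash
python3 p.py .659 .0062 .014 25.5
python3 - <<'E'
from h import *
cv2.imwrite('pics/w5.png',camera('wrist')[:,:,::-1])
E
```

```text
clock 17.93 pos [0.4814 0.2525 0.1368] yaw 25.5 grip 0.746 j7 -0.05 F [0.4 0.3 0. ] 
 turn z -0.0 shift [np.float64(-11.95), np.float64(2.17), np.float64(4.91)]
```

View pics/w5.png

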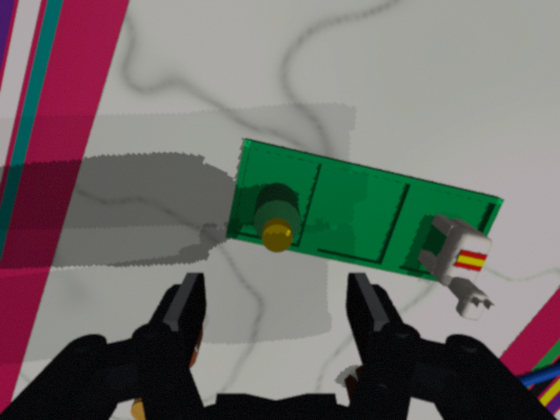

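The bottle stands in the near green compartment at (278,215), and the llama still stands. Next, the red house.

>>> move_arm --moves '[[[-1,0.18,0],[0,0,0],0.75],[[-1,0.18,0],[0,0,0],0.75],[[-1,0.18,0],[0,0,0],0.75],[[-1,0.18,0],[0,0,0],0.75],[[-1,0.18,0],[0,0,0],0.75]]'

```text
clock: 18.6
position: [0.5557, 0.1484, 0.1362]
ee_rot: [0.533, 0.846, 0.0, 0.0]
ft_force: [-0.6, 0.4, 0.1]
grip_width: 0.751
```

>>> move_arm --moves '[[[-1,0.18,0],[0,0,0],0.75],[[-1,0.18,0],[0,0,0],0.75],[[-1,0.18,0],[0,0,0],0.75],[[-1,0.18,0],[0,0,0],0.75],[[-1,0.18,0],[0,0,0],0.75]]'

```text
clock: 19.23
position: [0.6297, 0.0453, 0.1362]
ee_rot: [0.532, 0.846, 0.0, -0.0]
ft_force: [0.6, -0.2, 0.6]
grip_width: 0.749
```

>>> move_arm --moves '[[[-1,0.18,0],[0,0,0],0.75],[[-0.95,0.18,0],[0,0,0],0.75],[[0,0,0],[0,0,0],0.75]]'

```text
clock: 19.6
position: [0.6588, 0.0034, 0.136]
ee_rot: [0.534, 0.845, -0.0, 0.0]
ft_force: [-0.8, -0.5, -0.0]
grip_width: 0.749
```

```bash
python3 p.py .659 .0062 .014 25.5
```

```text
clock 19.6 pos [0.6588 0.0034 0.136 ] yaw 25.4 grip 0.749 j7 0.53 F [-0.8 -0.5 -0. ] 
 turn z -0.1 shift [np.float64(0.1), np.float64(0.05), np.float64(4.88)]
```

>>> move_arm --moves '[[[0.08,0.05,1],[0,0,0],0.75],[[0,0,1],[0,0,0],0.75],[[0,0,1],[0,0,0],0.75],[[0,0,1],[0,0,0],0.75],[[0,0,0.85],[0,0,0],0.75]]'

```text
clock: 20.23
position: [0.6582, 0.0093, 0.0137]
ee_rot: [0.533, 0.846, 0.0, -0.0]
ft_force: [-0.1, 0.9, 0.8]
grip_width: 0.756
```

>>> move_arm --moves '[[[0,0,0],[0,0,0],0.5],[[0,0,0],[0,0,0],0.2],[[0,0,0],[0,0,0],0],[[0,0,0],[0,0,0],0],[[0,0,0],[0,0,0],0]]'

```text
clock: 20.85
position: [0.6588, 0.0082, 0.0149]
ee_rot: [0.534, 0.845, 0.0, 0.0]
ft_force: [0.6, 0.4, 0.6]
grip_width: 0.427
```

```bash
python3 p.py .5517 .2711 .139 12.9
```

```text
clock 20.85 pos [0.6588 0.0082 0.0149] yaw 25.4 grip 0.427 j7 0.57 F [0.6 0.4 0.6] 
 turn z 12.5 shift [np.float64(11.21), np.float64(-1.83), np.float64(-4.96)]
```

>>> move_arm --moves '[[[0,0,-0.6],[0,0,0],0],[[0,0,-1],[0,0,0],0],[[0,0,-1],[0,0,0],0],[[0,0,-1],[0,0,6.2],0],[[0,0,-1],[0,0,6.3],0]]'

```text
clock: 21.48
position: [0.6587, 0.008, 0.1316]
ee_rot: [0.624, 0.781, 0.0, 0.0]
ft_force: [0.8, -1.4, -0.6]
grip_width: 0.424
```

>>> move_arm --moves '[[[0.93,-0.15,-0.4],[0,0,0],0],[[0.93,-0.15,0],[0,0,0],0],[[0.93,-0.15,0],[0,0,0],0],[[0.93,-0.15,0],[0,0,0],0],[[0.93,-0.15,0],[0,0,0],0]]'

```text
clock: 22.1
position: [0.6142, 0.1178, 0.1408]
ee_rot: [0.623, 0.782, 0.001, 0.0]
ft_force: [0.0, -0.1, -0.3]
grip_width: 0.42
```

>>> move_arm --moves '[[[0.93,-0.15,0],[0,0,0],0],[[0.93,-0.15,0],[0,0,0],0],[[0.93,-0.15,0],[0,0,0],0],[[0.93,-0.15,0],[0,0,0],0],[[0.93,-0.15,0],[0,0,0],0]]'

```text
clock: 22.72
position: [0.5699, 0.2269, 0.1408]
ee_rot: [0.623, 0.782, 0.001, 0.0]
ft_force: [0.4, -0.2, -0.4]
grip_width: 0.425
```

>>> move_arm --moves '[[[0.93,-0.15,0],[0,0,0],0],[[0.93,-0.15,0],[0,0,0],0],[[0,0,0],[0,0,0],0]]'

```text
clock: 23.1
position: [0.5515, 0.2722, 0.1405]
ee_rot: [0.622, 0.783, 0.001, -0.0]
ft_force: [0.9, -0.8, -0.8]
grip_width: 0.422
```

```bash
python3 p.py .5517 .2711 .0175 12.9
python3 - <<'E'
from h import *
cv2.imwrite('pics/w6.png',camera('wrist')[:,:,::-1])
E
```

```text
clock 23.1 pos [0.5515 0.2722 0.1405] yaw 13.1 grip 0.422 j7 -0.17 F [ 0.9 -0.8 -0.8] 
 turn z 0.2 shift [np.float64(-0.04), np.float64(-0.0), np.float64(4.92)]
```

View pics/w6.png

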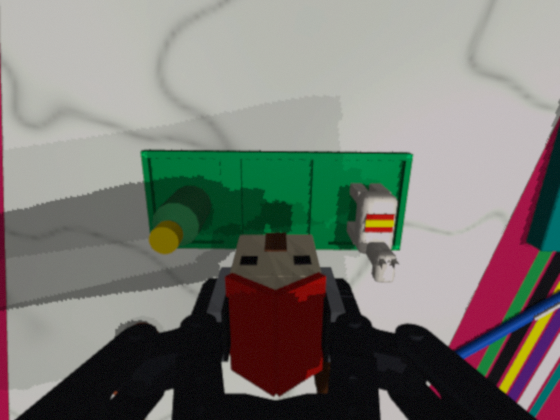

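The house is held straight over the middle compartment with room on both sides. Lowering it and opening only a little.

>>> move_arm --moves '[[[-0.04,0,1],[0,0,0],0],[[0,0,1],[0,0,0],0],[[0,0,1],[0,0,0],0],[[0,0,1],[0,0,0],0],[[0,0,0.5],[0,0,0],0]]'

```text
clock: 23.78
position: [0.5527, 0.2674, 0.0263]
ee_rot: [0.624, 0.782, -0.001, 0.0]
ft_force: [0.0, -0.5, -0.1]
grip_width: 0.42
```

>>> move_arm --moves '[[[0,0,0.42],[0,0,0],0],[[0,0,0],[0,0,0],0],[[0,0,0],[0,0,0],0.48],[[0,0,0],[0,0,0],0.55],[[0,0,0],[0,0,0],0.58]]'

```text
clock: 24.4
position: [0.5526, 0.2691, 0.0168]
ee_rot: [0.623, 0.782, 0.0, 0.0]
ft_force: [0.7, -0.8, -0.4]
grip_width: 0.58
```

>>> move_arm --moves '[[[0,0,-0.4],[0,0,0],0.58],[[0,0,-1],[0,0,0],0.58],[[0,0,-1],[0,0,0],0.58],[[0,0,-1],[0,0,0],0.58],[[0,0,-1],[0,0,0],0.58]]'

```text
clock: 25.02
position: [0.5526, 0.269, 0.1282]
ee_rot: [0.623, 0.782, 0.0, 0.0]
ft_force: [0.9, 0.3, -0.2]
grip_width: 0.579
```

```bash
python3 p.py .4567 .1055 .015 50
python3 - <<'E'
from h import *
a=camera('wrist')[:,:,::-1];b=camera('top')[120:320,100:500,::-1]
cv2.imwrite('pics/w7.png',np.vstack([cv2.resize(a[100:350],(800,357)),cv2.resize(b[:,:],(480,240))[:, :480].copy() if 0 else cv2.copyMakeBorder(cv2.resize(b,(480,240)),0,0,0,320,0)]))
E
```

```text
clock 25.02 pos [0.5526 0.269  0.1282] yaw 12.9 grip 0.579 j7 -0.16 F [ 0.9  0.3 -0.2] 
 turn z -37.1 shift [np.float64(-1.27), np.float64(-7.47), np.float64(4.53)]
```

View pics/w7.png

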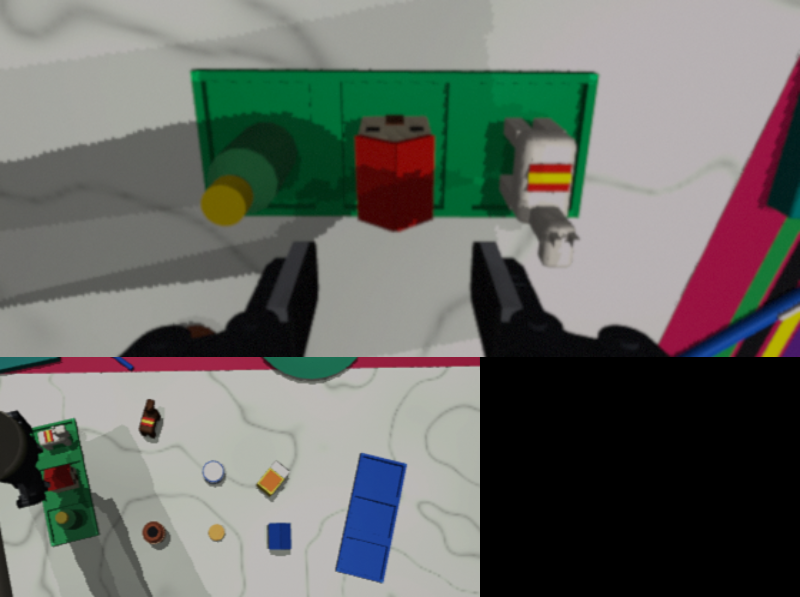

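The house stands in the middle compartment, with the llama and bottle upright beside it; the stock is otherwise undisturbed. Next is the jar.

>>> move_arm --moves '[[[0,0,-0.4],[0,0,-10.3],0.75],[[0,0,0],[0,0,-10.3],0.75],[[0,0,0],[0,0,-10.3],0.75],[[0,0,0],[0,0,-10.3],0.75],[[0,0,0],[0,0,-10.3],0.75]]'

```text
clock: 25.75
position: [0.5523, 0.2688, 0.1363]
ee_rot: [0.218, 0.976, -0.0, -0.0]
ft_force: [-0.0, -0.1, 0.5]
grip_width: 0.749
```

>>> move_arm --moves '[[[0,0,0],[0,0,-10.3],0.75],[[0.25,-0.92,0],[0,0,0],0.75],[[0.25,-0.92,0],[0,0,0],0.75],[[0.25,-0.92,0],[0,0,0],0.75],[[0.25,-0.92,0],[0,0,0],0.75]]'

```text
clock: 26.38
position: [0.5035, 0.186, 0.1363]
ee_rot: [0.133, 0.991, -0.0, -0.0]
ft_force: [-0.1, -0.5, -0.2]
grip_width: 0.747
```

>>> move_arm --moves '[[[0.25,-0.92,0],[0,0,0],0.75],[[0.25,-0.92,0],[0,0,0],0.75],[[0.25,-0.92,0],[0,0,0],0.75],[[0.25,-0.88,0],[0,0,0],0.75],[[0,0,0],[0,0,0],0.75]]'

```text
clock: 27.0
position: [0.4555, 0.1044, 0.1365]
ee_rot: [0.134, 0.991, 0.0, -0.0]
ft_force: [0.7, -0.7, -0.4]
grip_width: 0.746
```

```bash
python3 p.py .4567 .1055 .015 74.7
```

```text
clock 27.0 pos [0.4555 0.1044 0.1365] yaw 74.6 grip 0.746 j7 1.0 F [ 0.7 -0.7 -0.4] 
 turn z -0.1 shift [np.float64(-0.03), np.float64(0.06), np.float64(4.86)]
```

>>> move_arm --moves '[[[0,0.05,1],[0,0,0],0.75],[[0,0,1],[0,0,0],0.75],[[0,0,1],[0,0,0],0.75],[[0,0,1],[0,0,0],0.75],[[0,0,0.85],[0,0,0],0.75]]'

```text
clock: 27.62
position: [0.4565, 0.1076, 0.0142]
ee_rot: [0.132, 0.991, 0.0, -0.0]
ft_force: [0.6, -0.1, 0.1]
grip_width: 0.752
```

>>> move_arm --moves '[[[0,0,0],[0,0,0],0.55],[[0,0,0],[0,0,0],0.2],[[0,0,0],[0,0,0],0],[[0,0,0],[0,0,0],0],[[0,0,0],[0,0,0],0]]'

```text
clock: 28.25
position: [0.4566, 0.1069, 0.0156]
ee_rot: [0.133, 0.991, 0.0, 0.0]
ft_force: [-0.5, -0.1, -1.5]
grip_width: 0.434
```

```bash
python3 p.py .4785 -.274 .139 74.7
```

```text
clock 28.25 pos [0.4566 0.1069 0.0156] yaw 74.7 grip 0.434 j7 1.07 F [-0.5 -0.1 -1.5] 
 turn z 0.0 shift [np.float64(-4.87), np.float64(-14.47), np.float64(-4.94)]
```

>>> move_arm --moves '[[[0,0,-0.6],[0,0,0],0],[[0,0,-1],[0,0,0],0],[[0,0,-1],[0,0,0],0],[[0,0,-1],[0,0,0],0],[[0,0,-0.6],[0,0,0],0]]'

```text
clock: 28.88
position: [0.457, 0.1069, 0.1223]
ee_rot: [0.133, 0.991, 0.001, 0.001]
ft_force: [-0.1, -0.3, -0.8]
grip_width: 0.435
```

>>> move_arm --moves '[[[-0.32,-0.96,0],[0,0,0],0],[[-0.32,-0.96,0],[0,0,0],0],[[-0.32,-0.96,0],[0,0,0],0],[[-0.32,-0.96,0],[0,0,0],0],[[-0.32,-0.96,0],[0,0,0],0]]'

```text
clock: 29.5
position: [0.4633, -0.0204, 0.1205]
ee_rot: [0.133, 0.991, 0.0, -0.0]
ft_force: [1.0, 0.0, -0.9]
grip_width: 0.435
```

>>> move_arm --moves '[[[-0.32,-0.96,0],[0,0,0],0],[[-0.32,-0.96,0],[0,0,0],0],[[-0.32,-0.96,0],[0,0,0],0],[[-0.32,-0.96,0],[0,0,0],0],[[-0.32,-0.96,0],[0,0,0],0]]'

```text
clock: 30.12
position: [0.4703, -0.1465, 0.1205]
ee_rot: [0.133, 0.991, 0.0, -0.0]
ft_force: [0.9, 0.4, -1.1]
grip_width: 0.434
```

>>> move_arm --moves '[[[-0.32,-0.96,0],[0,0,0],0],[[-0.32,-0.96,0],[0,0,0],0],[[-0.32,-0.96,0],[0,0,0],0],[[-0.32,-0.96,0],[0,0,0],0],[[-0.32,-0.96,0],[0,0,0],0]]'

```text
clock: 30.75
position: [0.4774, -0.2727, 0.1205]
ee_rot: [0.133, 0.991, 0.0, -0.0]
ft_force: [0.8, 0.5, -1.9]
grip_width: 0.431
```

>>> move_arm --moves '[[[0,0,0],[0,0,0],0]]'

```text
clock: 30.88
position: [0.4768, -0.2739, 0.1204]
ee_rot: [0.134, 0.991, -0.0, -0.0]
ft_force: [0.1, -0.3, -1.4]
grip_width: 0.427
```

```bash
python3 p.py .4785 -.274 .018 74.7
python3 - <<'E'
from h import *
cv2.imwrite('pics/w8.png',camera('wrist')[:,:,::-1])
E
```

```text
clock 30.88 pos [ 0.4768 -0.2739  0.1204] yaw 74.6 grip 0.427 j7 1.91 F [ 0.1 -0.3 -1.4] 
 turn z -0.1 shift [np.float64(-0.07), np.float64(0.02), np.float64(4.1)]
```

View pics/w8.png

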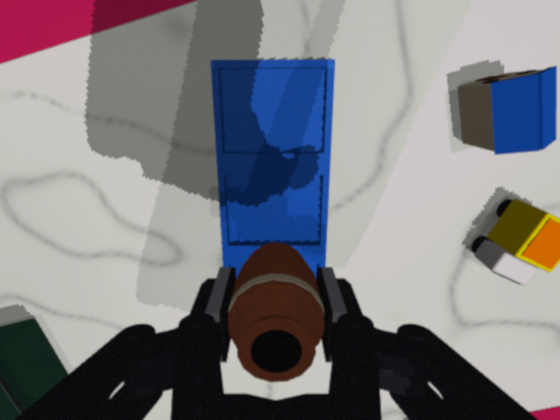

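The jar is held level and squared to the blue tray (ribs at rows 152 and 243). Lowering.

>>> move_arm --moves '[[[-0.06,0,1],[0,0,0],0],[[0,0,1],[0,0,0],0],[[0,0,1],[0,0,0],0],[[0,0,0.7],[0,0,0],0],[[0,0,0.38],[0,0,0],0]]'

```text
clock: 31.55
position: [0.479, -0.2717, 0.0179]
ee_rot: [0.132, 0.991, 0.0, -0.0]
ft_force: [-10.4, 9.6, 48.0]
grip_width: 0.435
```

>>> move_arm --moves '[[[0,0,0],[0,0,0],0],[[0,0,0],[0,0,0],0.48],[[0,0,0],[0,0,0],0.6],[[0,0,0],[0,0,0],0.75],[[0,0,-0.5],[0,0,0],0.75]]'

```text
clock: 32.17
position: [0.4783, -0.2722, 0.0306]
ee_rot: [0.133, 0.991, 0.0, -0.001]
ft_force: [-0.4, 0.1, 0.4]
grip_width: 0.75
```

>>> move_arm --moves '[[[0,0,-1],[0,0,0],0.75],[[0,0,-1],[0,0,0],0.75],[[0,0,-1],[0,0,0],0.75],[[0,0,-1],[0,0,8.4],0.75],[[0,0,0],[0,0,8.4],0.75]]'

```text
clock: 32.8
position: [0.4799, -0.2733, 0.1336]
ee_rot: [0.279, 0.96, 0.0, 0.002]
ft_force: [-0.1, 0.6, -0.8]
grip_width: 0.748
```

>>> move_arm --moves '[[[0,0,0],[0,0,8.4],0.75],[[0,0,0],[0,0,0],0.75]]'

```text
clock: 33.05
position: [0.479, -0.2725, 0.1315]
ee_rot: [0.345, 0.938, 0.0, 0.0]
ft_force: [1.1, 0.2, -0.2]
grip_width: 0.748
```

```bash
python3 p.py .543 -.097 .013 49.5
python3 - <<'E'
from h import *
cv2.imwrite('pics/w9.png',camera('wrist')[:,:,::-1])
E
```

```text
clock 33.05 pos [ 0.479  -0.2725  0.1315] yaw 49.6 grip 0.748 j7 1.49 F [ 1.1  0.2 -0.2] 
 turn z 0.1 shift [np.float64(2.61), np.float64(7.0), np.float64(4.74)]
```

View pics/w9.png

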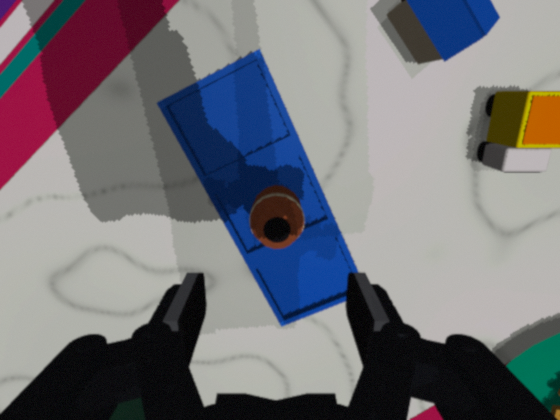

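The jar stands in the middle blue compartment at (277,220). The landing gave a 48 N spike, within limits, so I'll land softer with the truck.

>>> move_arm --moves '[[[0.37,1,0],[0,0,0],0.75],[[0.37,1,0],[0,0,0],0.75],[[0.37,1,0],[0,0,0],0.75],[[0.37,1,0],[0,0,0],0.75],[[0.37,1,0],[0,0,0],0.75]]'

```text
clock: 33.72
position: [0.5251, -0.1466, 0.1311]
ee_rot: [0.344, 0.939, 0.0, 0.0]
ft_force: [0.9, 0.8, 0.5]
grip_width: 0.751
```

>>> move_arm --moves '[[[0.37,1,0],[0,0,0],0.75],[[0.37,1,0],[0,0,0],0.75],[[0,0,0],[0,0,0],0.75]]'

```text
clock: 34.1
position: [0.5438, -0.0951, 0.1309]
ee_rot: [0.343, 0.939, 0.0, -0.0]
ft_force: [-0.4, -0.1, 0.6]
grip_width: 0.75
```

```bash
python3 p.py .543 -.097 .013 49.5
```

```text
clock 34.1 pos [ 0.5438 -0.0951  0.1309] yaw 49.9 grip 0.75 j7 1.12 F [-0.4 -0.1  0.6] 
 turn z 0.4 shift [np.float64(-0.03), np.float64(-0.08), np.float64(4.72)]
```

>>> move_arm --moves '[[[0,-0.06,1],[0,0,0.3],0.75],[[0,0,1],[0,0,0],0.75],[[0,0,1],[0,0,0],0.75],[[0,0,1],[0,0,0],0.75],[[0,0,0.7],[0,0,0],0.75]]'

```text
clock: 34.72
position: [0.5416, -0.0994, 0.0125]
ee_rot: [0.348, 0.938, -0.0, -0.0]
ft_force: [-0.2, -0.0, 0.8]
grip_width: 0.751
```

>>> move_arm --moves '[[[0,0,0],[0,0,0],0.5],[[0,0,0],[0,0,0],0.2],[[0,0,0],[0,0,0],0],[[0,0,0],[0,0,0],0],[[0,0,0],[0,0,0],0]]'

```text
clock: 35.35
position: [0.5428, -0.0985, 0.014]
ee_rot: [0.348, 0.937, 0.0, 0.001]
ft_force: [-0.7, -0.1, 6.7]
grip_width: 0.369
```

```bash
python3 p.py .55 -.2934 .139 -15.3
```

```text
clock 35.35 pos [ 0.5428 -0.0985  0.014 ] yaw 49.2 grip 0.369 j7 1.21 F [-0.7 -0.1  6.7] 
 turn z 64.5 shift [np.float64(-7.44), np.float64(2.34), np.float64(-5.0)]
```

>>> move_arm --moves '[[[0,0,-0.6],[0,0,0],0],[[0,0,-1],[0,0,0],0],[[0,0,-1],[0,0,9.2],0],[[0,0,-1],[0,0,9.2],0],[[0,0,-1],[0,0,9.2],0]]'

```text
clock: 35.98
position: [0.542, -0.0984, 0.1298]
ee_rot: [0.564, 0.826, 0.0, -0.0]
ft_force: [-0.1, 0.1, -1.0]
grip_width: 0.37
```

>>> move_arm --moves '[[[0,0,0],[0,0,9.2],0],[[0,0,0],[0,0,9.2],0],[[0,0,0],[0,0,9.2],0],[[0,0,0],[0,0,9.3],0],[[-0.93,0.29,0],[0,0,0],0]]'

```text
clock: 36.6
position: [0.5434, -0.1209, 0.1288]
ee_rot: [0.794, 0.607, 0.0, -0.001]
ft_force: [0.6, -0.3, -0.5]
grip_width: 0.368
```

>>> move_arm --moves '[[[-0.93,0.29,0],[0,0,0],0],[[-0.93,0.29,0],[0,0,0],0],[[-0.93,0.29,0],[0,0,0],0],[[-0.93,0.29,0],[0,0,0],0],[[-0.93,0.29,0],[0,0,0],0]]'

```text
clock: 37.22
position: [0.5474, -0.2451, 0.129]
ee_rot: [0.795, 0.607, 0.0, -0.0]
ft_force: [0.6, -0.3, -0.0]
grip_width: 0.373
```

>>> move_arm --moves '[[[-0.93,0.29,0],[0,0,0],0],[[-0.93,0.29,0],[0,0,0],0],[[0,0,0],[0,0,0],0]]'

```text
clock: 37.6
position: [0.5484, -0.2952, 0.129]
ee_rot: [0.796, 0.606, -0.0, 0.0]
ft_force: [0.1, 0.8, -0.9]
grip_width: 0.371
```

```bash
python3 p.py .55 -.2934 .017 -15.3
python3 - <<'E'
from h import *
cv2.imwrite('pics/w10.png',camera('wrist')[:,:,::-1])
E
```

```text
clock 37.6 pos [ 0.5484 -0.2952  0.129 ] yaw -15.4 grip 0.371 j7 0.46 F [ 0.1  0.8 -0.9] 
 turn z -0.1 shift [np.float64(0.09), np.float64(0.04), np.float64(4.48)]
```

View pics/w10.png

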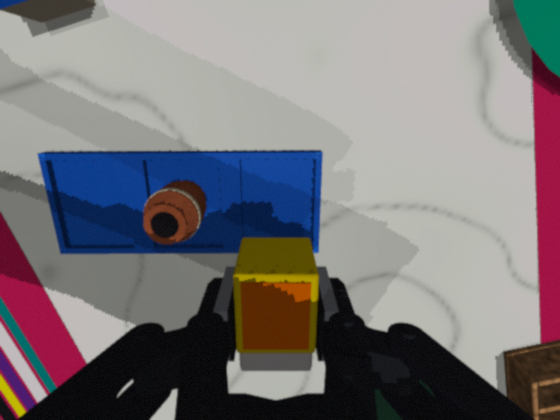

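The truck is level and squared over the far compartment; the jar stands clear at (175,212).

>>> move_arm --moves '[[[0.08,0.04,1],[0,0,0],0],[[0,0,1],[0,0,0],0],[[0,0,1],[0,0,0],0],[[0,0,0.8],[0,0,0],0],[[0,0,0.4],[0,0,0],0]]'

```text
clock: 38.28
position: [0.5506, -0.2905, 0.0224]
ee_rot: [0.794, 0.607, -0.0, -0.001]
ft_force: [-0.3, 0.3, -1.2]
grip_width: 0.367
```

>>> move_arm --moves '[[[0,0,0.15],[0,0,0],0],[[0,0,0.1],[0,0,0],0],[[0,0,0],[0,0,0],0]]'

```text
clock: 38.65
position: [0.5509, -0.2916, 0.0174]
ee_rot: [0.795, 0.607, 0.0, 0.0]
ft_force: [0.6, 0.7, -1.1]
grip_width: 0.368
```

>>> move_arm --moves '[[[0,0,0.04],[0,0,0],0],[[0,0,0],[0,0,0],0.4],[[0,0,0],[0,0,0],0.5],[[0,0,0],[0,0,0],0.55],[[0,0,0],[0,0,0],0.55]]'

```text
clock: 39.28
position: [0.5507, -0.2915, 0.016]
ee_rot: [0.795, 0.607, 0.0, -0.0]
ft_force: [-0.1, 0.3, 0.4]
grip_width: 0.549
```

>>> move_arm --moves '[[[0,0,-0.4],[0,0,0],0.55],[[0,0,-1],[0,0,0],0.55],[[0,0,-1],[0,0,0],0.55],[[0,0,-1],[0,0,0],0.55],[[0,0,-1],[0,0,0],0.55]]'

```text
clock: 39.9
position: [0.5507, -0.2916, 0.1276]
ee_rot: [0.795, 0.607, 0.0, 0.0]
ft_force: [0.7, -0.6, 0.1]
grip_width: 0.552
```

>>> move_arm --moves '[[[0,0,-1],[0,0,0],0.55],[[-1,0,-1],[0,0,0],0.55],[[-1,0,-1],[0,0,0],0.55],[[-1,0,0],[0,0,0],0.55],[[0,0,0],[0,0,0],0.55]]'

```text
clock: 40.52
position: [0.5296, -0.3662, 0.202]
ee_rot: [0.796, 0.606, -0.0, 0.001]
ft_force: [0.4, 0.4, -0.8]
grip_width: 0.548
```

```bash
python3 p.py .55 -.2934 .14 -15.3
python3 - <<'E'
from h import *
a=camera('wrist')[:,:,::-1];s=camera('scene')[:,:,::-1];t=camera('top')[:,:,::-1]
cv2.imwrite('pics/top9.png',t)
cv2.imwrite('pics/f.png',np.vstack([cv2.resize(s[100:320,60:480],(800,419)),np.hstack([cv2.resize(t[120:320,100:500],(360,180)),cv2.resize(a[40:262],(440,180))])]))
E
```

```text
clock 40.52 pos [ 0.5296 -0.3662  0.202 ] yaw -15.5 grip 0.548 j7 0.55 F [ 0.4  0.4 -0.8] 
 turn z -0.2 shift [np.float64(3.02), np.float64(0.02), np.float64(2.48)]
```

View pics/f.png

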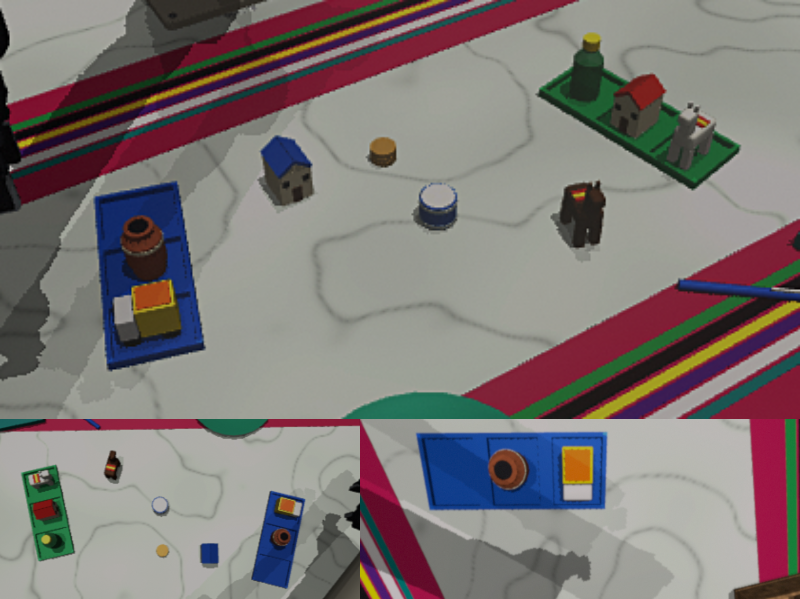

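All five stand in separate compartments, and the blue house, brown llama, drum and disc look unmoved. As a final numeric check I'll triangulate the placed tops and compare the bystanders with their start.

Run:
```python
from m import *
I['s']=camera_info('scene');IM['s']=camera('scene')[:,:,::-1].copy();I['w']=camera_info('wrist');IM['w']=camera('wrist')[:,:,::-1].copy();IM['t9']=cv2.imread('pics/top9.png');I['t9']=I['top']
Y=((22,140,80),(34,255,255));O=((5,150,60),(34,255,255));BK=((0,0,0),(180,255,62));BL=((0,110,90),(34,255,255))
G=(np.array([.5517,.2711]),12.9);B=(np.array([.4785,-.2739]),-15.3)
def loc(p,T):
    a=np.radians(T[1]);ey=np.array([np.cos(a),np.sin(a)]);ex=np.array([ey[1],-ey[0]]);d=p[:2]-T[0];return (ex@d*1e3).round(1),(ey@d*1e3).round(1)
def find(n,p,r,rg): return blob(n,*p,r,*rg)[0]
# approx pixels in views: top crop->(x*400/360+100,(y-419)*200/180+120); scene crop->(x*420/800+60,y*220/419+100); wrist crop->((x-360)*560/440,(y-419)*222/180+40)
tp=lambda x,y:(int(x*400/360+100),int((y-419)*200/180+120));sp=lambda x,y:(int(x*.525+60),int(y*.525+100));wp=lambda x,y:(int((x-360)*560/440),int((y-419)*222/180+40))
for k,T,rg,a,b,r1,r2 in(('cap',G,Y,('t9',tp(46,540)),('s',sp(591,41)),9,8),('truck',B,O,('t9',tp(287,507)),('w',wp(577,465)),14,30),('jar',B,BK,('t9',tp(282,538)),('w',wp(504,469)),6,13),('blanket',G,BL,('t9',tp(42,478)),('s',sp(703,122)),9,12)):
    p,e=tri(I[a[0]],find(*a,r1,rg),I[b[0]],find(*b,r2,rg));print(k,p.round(4),'gap %.4f'%e,'tray xy mm',loc(p,T))
RED=((0,170,60),(7,255,255),(172,170,60),(180,255,255));q=cv2.boxPoints(cv2.minAreaRect(blob('t9',*tp(47,510),18,*RED)[1]));w=onplane(I['top'],q[:,0],q[:,1],.045).mean(0);print('house',w.round(4),loc(w,G))
for n in('top','t9'): print(n,'blue',np.round(find(n,(333,269),16,((108,150,40),(125,255,255))),2),'brown',np.round(find(n,(225,173),9,((0,110,120),(34,255,255))),2))
```

```text
cap [0.4824 0.2526 0.0769] gap 0.0007 tray xy mm (np.float64(2.6), np.float64(-71.6))
truck [ 0.5523 -0.287   0.037 ] gap 0.0016 tray xy mm (np.float64(-6.9), np.float64(74.6))
jar [ 0.4784 -0.2706  0.0586] gap 0.0014 tray xy mm (np.float64(-3.1), np.float64(-1.0))
blanket [0.6266 0.2885 0.0467] gap 0.0039 tray xy mm (np.float64(-0.3), np.float64(76.9))
house [0.5535 0.2696 0.045 ] (np.float64(1.9), np.float64(1.4))
top blue [332.52 269.  ] brown [222.41 173.47]
t9 blue [332.52 269.  ] brown [222.41 173.47]
```

```bash
python3 -c "
from workcell import *
print(hand_in())"
```

```text
the job is handed in; nothing more can be done
None
```

The job is handed in at about 41 s of the 128 s allowed. All five miniatures went into their trays on the first try, one per compartment, and were released:
- **Green tray:** white llama in the far compartment, red-roofed house in the middle, bottle in the near one.
- **Blue tray:** truck in the far compartment, jar in the middle.

**Last checks**
- **Position:** the final pictures show all five upright. By triangulation, or for the house a single top-view ray, each sits within 7 mm of its compartment's centre.
- **Bystanders:** the blue-roofed house and brown llama show no pixel shift from the start. The gripper was open and well clear.

**Where the checks disagreed**
- **Heights:** the triangulated tops read 4–11 mm lower than expected on the tray floor (truck 37 mm instead of 48, jar 59 instead of 63, bottle cap 77 instead of 81). I put this down to poor view geometry and shadowed colour masks; nothing read high, as it would if caught on a rib. The house's final height was not measured.
- **Jar landing:** lowering the jar gave a brief 48 N wrist force, below the 120 N limit.

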